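Store the charged battery packs under the chest's bypass door

ROBOT

A 6-joint arm with a two-finger parallel gripper is mounted at the origin on the work surface. World frame = base frame: x ahead of the robot, y to its left, z up, the work surface at z = 0. Lengths are in m, angles in rad, forces in N, time in s.
With the tool pointing down it reaches from about 0.325 to 0.9 m from the base axis. Payload 6.1 kg.
Tool frame: the origin (TCP) lies midway between the tips of the shut fingers; the grasp point (between the pads) lies 19 mm behind it; x points along the fingers, y is the direction in which the jaws open and shut, and the axes are right-handed (so a half turn about x gives the same grasp; the last joint's range is limited). The gripper opens to 85 mm and grips with 20 to 120 N. Pads are 22 mm wide; open, the fingers measure 114 mm over their backs; the gripper's body (76 mm by 85 mm) begins 54 mm behind the grasp point. The pads swing forward as they close: fully open they stand 13 mm farther back than shut.
Start: joints at [-1.36, 0.22, 1.526, -0, 1.395, -0.126], TCP at [0.207, -0.59, 0.202] pointing down, gripper open.
Joint ranges: [-2.98, 2.98], [-0.91, 2.08], [0.09, 2.57], [-1.24, 4.39], [0.2, 2.65], [-2.68, 2.68]. Speed limits (rad/s): [2.57, 2.57, 3.01, 3.14, 3.14, 3.14].

INTERFACE

Orientations are given as [roll, pitch, yaw] about the fixed x, y, z axes, in that order (R = Rz(yaw) Ry(pitch) Rx(roll)).
In Python, from plant import movep, move_l, set_joints, gripper_to, hold, inverse_kinematics, observe, get_image, get_calibration, Unreachable, job_done gives the robot as it stands. Calls block until the motion is done:
- movep(position, orientation): joint-space move of the TCP to a pose.
- move_l(position, feed=0.15, rotation=None, max_force=None): straight line of the TCP; rotation=None keeps the orientation; feed is the mean speed in m/s. With max_force (N) it stops when the force on the tool has changed by that much, and returns True; else False.
- set_joints(angles): joint-space move.
- gripper_to(opening, f_grip=None): finger opening in m; f_grip is the grip in N (None keeps the last); returns when the fingers have stopped.
- hold(seconds).
- inverse_kinematics(position, orientation): joint angles nearest the present ones, or None.
- observe(): the state.
- get_image(name): name is "scene" or "top" or "wrist"; returns (picture, depth): 400x640x3 uint8, red, green, blue; 400x640 float32, m along the optical axis (not along the pixel's ray), 0 where there is no reading.
- get_calibration(name): a dict with "intrinsics" (3x3 intrinsics, pixels), "world_from_camera" (4x4, takes a point from camera to world coordinates). Camera axes: x right, y down, z forward; pixel columns grow to the right and rows downward; lengths in m; the calibration is good to about 2 mm. A picture is of the moment at which its call begins: read the wrist's pose just before it. get_calibration takes no time and is no camera call; for the wrist camera it gives the pose at the moment of the call.
A pose or a line that the arm cannot do raises Unreachable and nothing moves.
- job_done(): hands the job in, once; it reports no verdict.
The state is a dict: "time_s": time; "q": joint angles; "joint_velocities": joint speeds; "joint_torque": joint torques, N m; "eef_pos": TCP position; "tcp_rot": TCP orientation; "ft_force": force on the tool from outside, world axes, zero at the start; "torque": the same for the moment, N m; "opening": finger opening in m.
Only numpy, scipy, OpenCV 4.12 (cv2) and the standard library are available. Lean on these libraries where they do the work, as an engineer would, in place of code of your own. Each camera call takes 0.05 s, during which the arm holds its last target. There are 200 camera calls.

TASK

Slide back the clear door that covers the chest's empty, green-matted bay, fully behind its neighbour. Pull every orange battery pack out of the charger's snug wells and stand them all, with the loose one from the bench, upright on the green mat, none on top of another. Then slide the door fully shut again so that both doors are closed, and leave the jar, paint can, cup, bottle, screwdriver, tape measure and wood offcut where they are.

Things in the scene. Friction and masses are not known exactly. Their poses are not given: they have to be found in the camera images.
- charger: three-well battery charger fixed to the bench, black, 112 (x) x 270 (y) x 42 mm high; origin at the centre of its underside; wells at y = -80, 0, +80 mm in its frame, well floor 16 mm above the bench, its sprung jaws hold the packs; a docked pack's top is 80 mm above the bench
- chest: blue steel battery chest fixed to the bench, 236 (x) x 384 (y) mm, origin at the centre of its underside. Bays left (+y) and right (-y), each 220 (x) x 180 (y) mm inside, 8 mm divider. Front and back walls 98 mm high, end walls 83, divider 80. On top are two clear sliding doors on a double track along the chest's y
- green_mat: green mat, 216 (x) x 176 (y) x 2 mm, covering the floor of the empty bay; origin at the centre of its underside, 6 mm above the bench (top face 8 mm above the bench); its axes are parallel to the chest's. Lies in the left or the right bay; seen through the clear door
- stock: grey mat of the other bay, full of small stock boxes up to 60 mm high, fixed; origin at the centre of its underside
- door_left (a joint): left (+y) door, on the lower track, 4 mm clear panel at 84 to 88 mm above the bench, 216 x 192 mm. Value in m: 0 shut, grows as the door slides towards the chest's -y and under the right door, to 0.16 at its stop. Slides with about 2 N friction and stays where it is left
- door_right (a joint): right (-y) door, on the upper track, 4 mm clear panel at 92 to 96 mm above the bench, 216 x 192 mm. Value in m: 0 shut, grows as the door slides towards the chest's +y and over the left door, to 0.16 at its stop. Same friction
- lip_left (a point): top centre of the left door's yellow upright handle lip at its outer (+y) end: 70 mm along the chest's x, 12 mm thick along y, 88 to 116 mm above the bench; push it from either side or pinch it. The panel reaches 8 mm outward of the lip's centre and 184 mm inward. Fully open, the lip stands 2 mm short of the other door's edge
- lip_right (a point): the same for the right door's red lip at its outer (-y) end, standing from 96 mm to 120 mm above the bench
- pack_a: orange battery pack, 62 (x) x 56 (y) x 64 (z) mm, 0.25 to 0.5 kg, bottom-heavy; origin at the centre of its underside, z up. The upper part (z 26 to 64) is the full size; below is a black foot 54 x 50 mm with a steel rib on each long side (56 mm across, at z 9). May be absent. Starts in a charger well, x along the row, held by sprung detents that let go within 6 mm of a straight upward pull of 10 to 20 N
- pack_b: orange battery pack, 62 (x) x 56 (y) x 64 (z) mm, 0.25 to 0.5 kg, bottom-heavy; origin at the centre of its underside, z up. The upper part (z 26 to 64) is the full size; below is a black foot 54 x 50 mm with a steel rib on each long side (56 mm across, at z 9). May be absent. Starts in a charger well, x along the row, held by sprung detents that let go within 6 mm of a straight upward pull of 10 to 20 N
- pack_c: orange battery pack, 62 (x) x 56 (y) x 64 (z) mm, 0.25 to 0.5 kg, bottom-heavy; origin at the centre of its underside, z up. The upper part (z 26 to 64) is the full size; below is a black foot 54 x 50 mm with a steel rib on each long side (56 mm across, at z 9). May be absent. Starts in a charger well, x along the row, held by sprung detents that let go within 6 mm of a straight upward pull of 10 to 20 N
- pack_d: orange battery pack, 62 (x) x 56 (y) x 64 (z) mm, 0.25 to 0.5 kg, bottom-heavy; origin at the centre of its underside, z up. The upper part (z 26 to 64) is the full size; below is a black foot 54 x 50 mm with a steel rib on each long side (56 mm across, at z 9). It starts standing loose on the bench on the far side of the charger.
- screw_jar: glass jar, 56 mm across, 90 mm high, a bystander to leave alone; origin at its underside
- paint_can: paint can, 84 mm across, 100 mm high, a bystander to leave alone; origin at its underside
- pencil_mug: blue cup, 70 mm across, 85 mm high, a bystander to leave alone; origin at its underside
- screwdriver: screwdriver lying flat, a bystander to leave alone; origin at its underside near its middle, somewhere along the handle
- offcut: wood offcut, 150 x 45 x 30 mm, a bystander to leave alone; origin at its underside
- glue: white glue bottle, 52 mm across, 160 mm high, a bystander to leave alone; origin at its underside
- tape_measure: yellow tape measure, 70 x 35 x 65 mm, a bystander to leave alone; origin at its underside
There are look-alikes about, which are no part of the job. What is shaped like the pack_c but pink or turquoise is not meant.

How it is judged:
By the outcome, as a careful person would: the job done as asked, in the order asked, and still so for the second after the job is handed in, with the robot touching nothing.
Of pack_a, pack_b, pack_c only 2 to 3 are there at a start; the rules pass over those that are not, and their reading is None.
At some moment in a run one of pack_d may be knocked a few centimetres aside while the robot is not near it.
Once in a run the grip may slacken for a moment while it holds something.
It also fails if it takes over 210 s, if anything falls off the work surface, if the arm or the gripper's body presses on something with over 40 N, if the wrist force passes 120 N, or if a joint passes its speed limit or range.

## Working session

There is one attempt and no reset: what is moved stays moved. The work goes in short steps, each a Python script; the robot and the scene stay as the last script left them, time stands still between calls to the robot, and variables do not carry over. Pictures are saved under pics/ and viewed, about 12 in all and at most 16, crops included, and the job is handed in when it is done.

```bash
ls; mkdir -p pics
python3 - <<'E'
from plant import *
import cv2, numpy as np
o=observe();print(o['time_s'],o['eef_pos'],o['tcp_rot'],o['opening'])
for n in ['scene','top']:
    im,d=get_image(n);cv2.imwrite(f'pics/{n}0.png',im[:,:,::-1]);np.savez(f'pics/{n}0.npz',im=im,d=d)
    c=get_calibration(n);print(n,c)
E
```

```text
pics
0.0 [ 0.20641007 -0.58923011  0.20088185] [-1.71190008  1.56882094  1.76648709] 0.08519811276538887
scene {'intrinsics': array([[495.02589503,   0.        , 318.82425183],
       [  0.        , 495.02589503, 198.63075445],
       [  0.        ,   0.        ,   1.        ]]), 'world_from_camera': array([[-0.45829387,  0.60340127, -0.65258994,  1.56055791],
       [ 0.88865512,  0.3243718 , -0.32415277,  0.49187479],
       [ 0.01608758, -0.72848462, -0.68487324,  1.17675465],
       [ 0.        ,  0.        ,  0.        ,  1.        ]])}
top {'intrinsics': array([[411.03411656,   0.        , 317.99715779],
       [  0.        , 411.03411656, 202.87229742],
       [  0.        ,   0.        ,   1.        ]]), 'world_from_camera': array([[-4.55770368e-04, -9.96701175e-01,  8.11576231e-02,
         4.62959970e-01],
       [-9.99806217e-01, -1.14303916e-03, -1.96525042e-02,
         6.17126717e-05],
       [ 1.96804403e-02, -8.11508532e-02, -9.96507511e-01,
         1.38787595e+00],
       [ 0.00000000e+00,  0.00000000e+00,  0.00000000e+00,
         1.00000000e+00]])}
```

View pics/scene0.png

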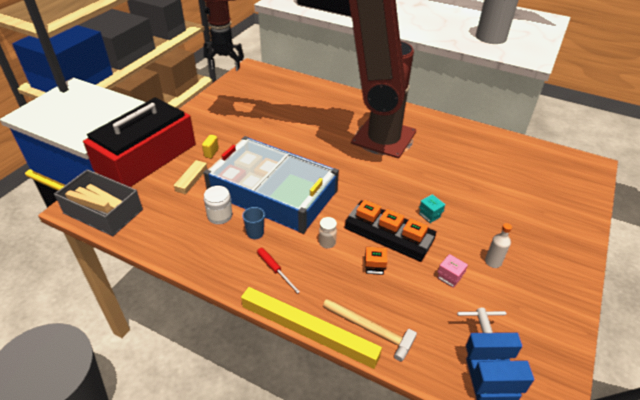

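View pics/top0.png

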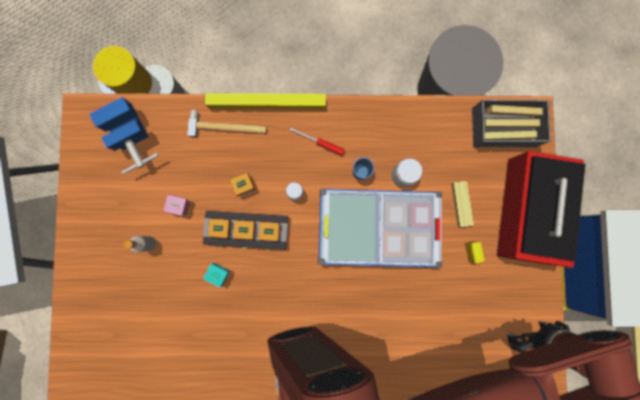

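The scene view shows three docked orange packs (368,210), (391,220), (415,231), a loose orange one at (375,260), and turquoise (431,208) and pink (452,270) decoys. In the top view the green mat is in the +y bay at (352,228), under the yellow-lipped left door. The packs there are at (218,229), (243,230), (268,231) and the loose one at (242,184). I'll get rough positions next, then wrist views for precision.

```bash
cat > h.py <<'E'
from plant import *
import cv2, numpy as np
def ray(c,px,z):
    K,T=c['intrinsics'],c['world_from_camera']
    d=T[:3,:3]@np.linalg.inv(K)@np.array([px[0],px[1],1.]); o=T[:3,3]
    return o+d*(z-o[2])/d[2]
def blobs(im,lo,hi,amin):
    h=cv2.cvtColor(im,cv2.COLOR_RGB2HSV); m=cv2.inRange(h,lo,hi)
    m=cv2.morphologyEx(m,cv2.MORPH_CLOSE,np.ones((7,7)))
    return [k for k in cv2.findContours(m,cv2.RETR_EXTERNAL,cv2.CHAIN_APPROX_NONE)[0] if cv2.contourArea(k)>amin]
def rect(k,c,z):
    """min-area rectangle of a contour cast onto height z: centre, sides, angle of the first side"""
    p=np.array([ray(c,q,z)[:2] for q in k[:,0,:]],np.float32)
    b=cv2.boxPoints(cv2.minAreaRect(p)); e=b[1]-b[0]; f=b[2]-b[1]
    return b.mean(0),np.linalg.norm(e),np.linalg.norm(f),np.arctan2(e[1],e[0])
def down(yaw): # tool x down, jaws (tool y) along world angle yaw
    from scipy.spatial.transform import Rotation as R
    y=np.array([np.cos(yaw),np.sin(yaw),0]); x=np.array([0,0,-1.]); z=np.cross(x,y)
    return R.from_matrix(np.c_[x,y,z]).as_euler('xyz')
def snap(n,name):
    c=get_calibration(n); im,d=get_image(n)
    cv2.imwrite(f'pics/{name}.png',im[:,:,::-1]); np.savez(f'pics/{name}.npz',im=im,d=d)
    return im,d,c
ORANGE=((8,150,140),(17,255,255));
E
python3 - <<'E'
from h import *
import warnings; warnings.filterwarnings('ignore')
im=np.load('pics/top0.npz')['im'];c=get_calibration('top')
for n,px in dict(pa=(218,229),d=(242,184),teal=(216,275),mat=(352,228),lipY=(326,227),lipR=(438,230),wood=(400,300)).items(): print(n,cv2.cvtColor(im[None,None,px[1],px[0]],cv2.COLOR_RGB2HSV)[0,0],ray(c,px,.08).round(3))
for k in blobs(im,*ORANGE,30): print(cv2.boundingRect(k),rect(k,c,.08))
o=observe();w=get_calibration('wrist')
from scipy.spatial.transform import Rotation as R
r=R.from_euler('xyz',o['tcp_rot']).as_matrix()
print(w['intrinsics'],r.T@(w['world_from_camera'][:3,3]-o['eef_pos']),r.T@w['world_from_camera'][:3,:3])
for p,y in [((.45,.22,.4),0),((.45,.22,.4),np.pi),((.47,-.1,.4),0),((.47,-.1,.4),np.pi)]: print(p,y,inverse_kinematics(p,down(y)))
E
```

```text
pa [ 49  82 109] [0.486 0.291 0.08 ]
d [ 50  75 102] [0.63  0.217 0.08 ]
teal [ 82 174 188] [0.342 0.294 0.08 ]
mat [ 80  39 184] [ 0.489 -0.134  0.08 ]
lipY [ 31 172 214] [ 0.493 -0.051  0.08 ]
lipR [  1 193 213] [ 0.483 -0.409  0.08 ]
wood [ 12 164 183] [ 0.263 -0.284  0.08 ]
(552, 369, 14, 26) (array([ 0.01094525, -0.78053486], dtype=float32), np.float32(0.039285213), np.float32(0.0729389), np.float32(-1.4111584))
(481, 339, 32, 26) (array([ 0.10749405, -0.5838583 ], dtype=float32), np.float32(0.09283471), np.float32(0.06691761), np.float32(-1.3421036))
(540, 98, 15, 57) (array([ 0.82372415, -0.77232444], dtype=float32), np.float32(0.04566701), np.float32(0.18714038), np.float32(-1.5649047))
(49, 93, 514, 307) (array([ 0.4455368 , -0.00347143], dtype=float32), np.float32(0.9599142), np.float32(1.6016983), np.float32(-0.00028637625))
[[289.63465846   0.         319.46088396]
 [  0.         289.63465846 199.38473033]
 [  0.           0.           1.        ]] [-1.72133748e-01 -8.97936260e-07 -7.63298681e-02] [[-4.83157286e-04 -2.98422087e-01  9.54433876e-01]
 [ 9.99999660e-01  4.94275808e-04  6.60768604e-04]
 [-6.68941522e-04  9.54433871e-01  2.98421747e-01]]
(0.45, 0.22, 0.4) 0 [ 2.97150262e-01 -1.30944709e-01  1.52625903e+00 -4.44089210e-16
  1.74627834e+00  2.97150262e-01]
(0.45, 0.22, 0.4) 3.141592653589793 None
(0.47, -0.1, 0.4) 0 [-0.3739508  -0.18106932  1.57053789  0.          1.75212408 -0.3739508 ]
(0.47, -0.1, 0.4) 3.141592653589793 None
```

Run:
```python
from h import *
for p,n in [((.46,-.14,.32),'chest'),((.53,.29,.32),'chg')]:
    movep(p,down(0)); hold(.3); im,d,c=snap('wrist',n); np.savez(f'pics/{n}_c.npz',K=c['intrinsics'],T=c['world_from_camera'])
print(observe()['time_s'])
```

```text
4.3167<sys>:0: UserWarning: Gimbal lock detected. Setting third angle to zero since it is not possible to uniquely determine all angles.
```

View pics/chest.png

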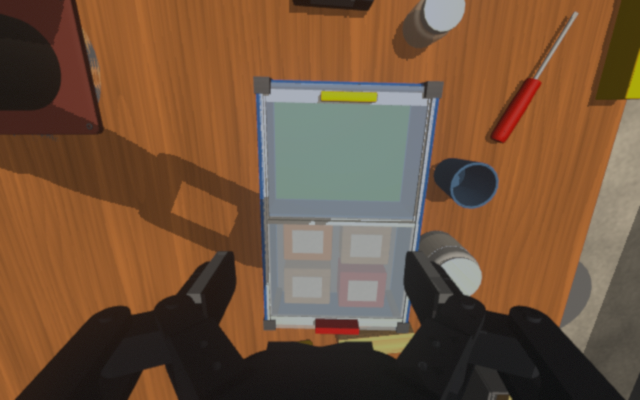

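View pics/chg.png

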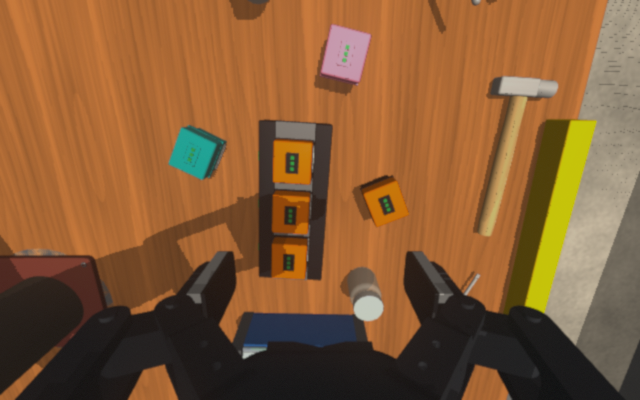

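The wrist view of the chest shows the yellow lip at (349,97), the red lip at (337,327) and the mat under the left door. The charger view shows docked packs at (293,161), (291,213), (289,258), with the loose one at (385,202). Pink (346,55) and turquoise (197,153) are excluded by colour.

```bash
cat >> h.py <<'E'
def packs(im,d,c,zlo,zhi,ztop,hsv=((5,190,60),(18,255,255))):
    """tops of orange packs: colour mask and depth-height mask; list of (centre, sides, angle) on plane ztop"""
    K,T=c['intrinsics'],c['world_from_camera']
    v,u=np.mgrid[:400,:640]; P=np.stack([(u-K[0,2])/K[0,0]*d,(v-K[1,2])/K[1,1]*d,d],-1)@T[:3,:3].T+T[:3,3]
    hm=((P[...,2]>zlo)&(P[...,2]<zhi)&(d>0)).astype(np.uint8)*255
    cm=cv2.inRange(cv2.cvtColor(im,cv2.COLOR_RGB2HSV),*hsv)
    cm=cv2.morphologyEx(cm,cv2.MORPH_CLOSE,np.ones((11,11)))
    m=cv2.morphologyEx(cm&hm,cv2.MORPH_OPEN,np.ones((3,3)))
    return [(cv2.moments(k)['m10']/cv2.moments(k)['m00'],)+rect(k,c,ztop) for k in cv2.findContours(m,cv2.RETR_EXTERNAL,cv2.CHAIN_APPROX_NONE)[0] if cv2.contourArea(k)>150]
def load(n):
    a=np.load(f'pics/{n}.npz'); b=np.load(f'pics/{n}_c.npz'); return a['im'],a['d'],{'intrinsics':b['K'],'world_from_camera':b['T']}
E
python3 - <<'E'
from h import *
im,d,c=load('chg')
h=cv2.cvtColor(im,cv2.COLOR_RGB2HSV)
for q in [(280,165),(280,218),(280,265),(372,208),(230,300),(450,250),(250,150)]: print(q,h[q[1],q[0]],d[q[1],q[0]])
print('docked');[print(x) for x in packs(im,d,c,.07,.09,.08)]
print('loose');[print(x) for x in packs(im,d,c,.055,.07,.064)]
im,d,c=load('chest')
L=[]
for lo,hi,z in [((22,180,100),(35,255,255),.116),((0,180,60),(6,255,255),.120)]:
    for k in blobs(im,lo,hi,80):
        r=rect(k,c,z)
        if .05<max(r[1:3])<.09: print(cv2.boundingRect(k),r)
for q,z in [((263,85),.098),((431,90),.098),((270,324),.098),((404,326),.098)]: print(ray(c,q,z))
E
```

```text
(280, 165) [ 17 242 198] 0.415943
(280, 218) [ 13 238 146] 0.43914106
(280, 265) [ 13 237 145] 0.46565363
(372, 208) [ 17 242 199] 0.45264786
(230, 300) [ 13 171 115] 0.13794966
(450, 250) [ 13 177 169] 0.54407305
(250, 150) [ 13 176 181] 0.48853964
docked
(288.4541001959138, array([0.4811222 , 0.13482687], dtype=float32), np.float32(0.05561688), np.float32(0.06536474), np.float32(-0.07662493))
(290.08543570993294, array([0.4860593 , 0.21351026], dtype=float32), np.float32(0.05521719), np.float32(0.06413826), np.float32(-0.054495346))
(291.77255897598644, array([0.49088362, 0.29224384], dtype=float32), np.float32(0.054898325), np.float32(0.06233249), np.float32(-0.06478292))
loose
(385.55984361205697, array([0.6333844 , 0.22495624], dtype=float32), np.float32(0.063841835), np.float32(0.055663574), np.float32(-1.1666585))
(321, 92, 55, 10) (array([ 0.49504632, -0.04976527], dtype=float32), np.float32(0.066451274), np.float32(0.00992542), np.float32(-0.026462067))
(625, 49, 15, 50) (array([ 0.8346851 , -0.02712804], dtype=float32), np.float32(0.056944743), np.float32(0.016273009), np.float32(-1.2533654))
(315, 327, 44, 8) (array([ 0.48670286, -0.39580095], dtype=float32), np.float32(0.013385656), np.float32(0.06757881), np.float32(-1.5701641))
(491, 78, 50, 65) (array([ 0.69988257, -0.06615724], dtype=float32), np.float32(0.021805827), np.float32(0.08003897), np.float32(-0.43193012))
[ 0.38832543 -0.03536407  0.098     ]
[ 0.60207885 -0.04135422  0.098     ]
[ 0.37845319 -0.40238773  0.098     ]
[ 0.59938195 -0.40624432  0.098     ]
```

```bash
cat >> h.py <<'E'
A=-.025; C=np.array([.491,-.223])
ex=np.array([np.cos(A),np.sin(A)]); ey=np.array([-np.sin(A),np.cos(A)])
def ch(x,y,z): return np.r_[C+x*ex+y*ey,z]
def lips(im,c):
    out=[]
    for n,lo,hi,z in [('Y',(22,180,100),(35,255,255),.116),('R',(0,180,60),(6,255,255),.120)]:
        for k in blobs(im,lo,hi,60):
            r=rect(k,c,z); v=r[0]-C
            if .03<max(r[1:3])<.09 and abs(v@ex)<.05: out.append((n,np.array([v@ex,v@ey]).round(4),np.round(r[1:3],3)))
    return out
E
python3 - <<'E' 2>/dev/null
from h import *
gripper_to(0,40)
movep(ch(0,.176+.017+.035,.18),down(A))
print(move_l(ch(0,.176+.017+.035,.097),feed=.1,max_force=8))
print(observe()['ft_force'])
print(move_l(ch(0,-.01,.097),feed=.06,max_force=12))
o=observe();v=o['eef_pos'][:2]-C;print(v@ex,v@ey,o['ft_force'],o['time_s'])
move_l(ch(0,v@ey+.015,.097)); move_l(ch(0,v@ey+.015,.25))
movep(ch(-.02,.08,.34),down(A)); hold(.3)
im,d,c=snap('wrist','open'); print(lips(im,c))
E
```

```text
False
[ 0.28848321 -0.97900298 -0.77289291]
False
6.906153666286141e-06 -0.009915565603217782 [0.43808042 0.13521528 0.30701833] 11.4
[('Y', array([-0.0003,  0.1735]), array([0.066, 0.008], dtype=float32))]
```

View pics/open.png

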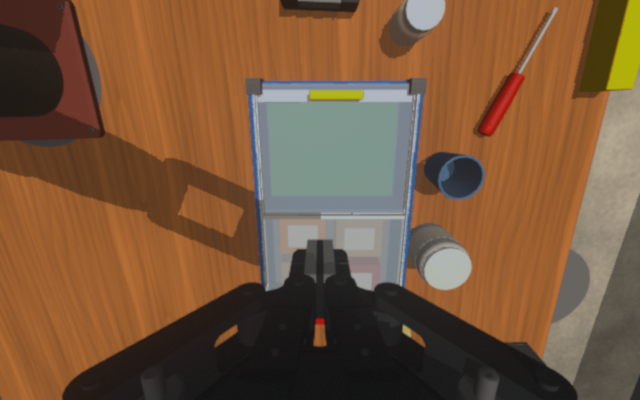

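The yellow lip is still at (336,95), so the door hasn't moved, and the push met no force. I'll check heights and the tool pose.

```bash
python3 - <<'E' 2>/dev/null
from h import *
o=observe();print(o['eef_pos'],ch(-.02,.08,.34),o['tcp_rot'],down(A),o['opening'])
c=get_calibration('wrist');a=np.load('pics/open.npz');d=a['d']
K,T=c['intrinsics'],c['world_from_camera']
for q in [(336,95),(325,96),(254,87),(417,86),(330,150),(360,240),(320,250),(318,290),(200,300)]:
    z=d[q[1],q[0]];P=T[:3,:3]@np.array([(q[0]-K[0,2])/K[0,0]*z,(q[1]-K[1,2])/K[1,1]*z,z])+T[:3,3];print(q,P.round(3))
movep(ch(0,.176+.017+.035,.18),down(A)); move_l(ch(0,.228,.097),feed=.1); hold(.2)
print(observe()['eef_pos'],ch(0,.228,.097))
print(move_l(ch(0,.16,.097),feed=.03,max_force=12)); o=observe(); print(o['eef_pos'],o['ft_force'])
im,d,c=snap('wrist','push'); snap('scene','push_s')
cv2.imwrite('pics/pp.png',np.hstack([cv2.resize(im,(480,300)),cv2.resize(np.load('pics/push_s.npz')['im'][120:240,190:390],(500,300))])[:,:780,::-1])
E
```

```text
[ 0.47268607 -0.14288669  0.33872366] [ 0.47300604 -0.14252505  0.34      ] [-1.97332024  1.56855043  2.71323996] [1.59579633 1.57079633 0.        ] -0.00012195448978126306
(336, 95) [ 0.496 -0.05   0.116]
(325, 96) [ 0.482 -0.051  0.117]
(254, 87) [ 0.388 -0.037  0.099]
(417, 86) [ 0.604 -0.041  0.098]
(330, 150) [ 0.488 -0.124  0.09 ]
(360, 240) [ 0.533 -0.264  0.097]
(320, 250) [ 0.474 -0.132  0.384]
(318, 290) [ 0.473 -0.14   0.405]
(200, 300) [ 0.217 -0.438  0.001]
[0.49727351 0.00487478 0.09773477] [0.49669941 0.00492875 0.097     ]
False
[ 0.49499588 -0.0629249   0.09698646] [-0.55738416 -0.46515522 -0.38876838]
```

View pics/pp.png

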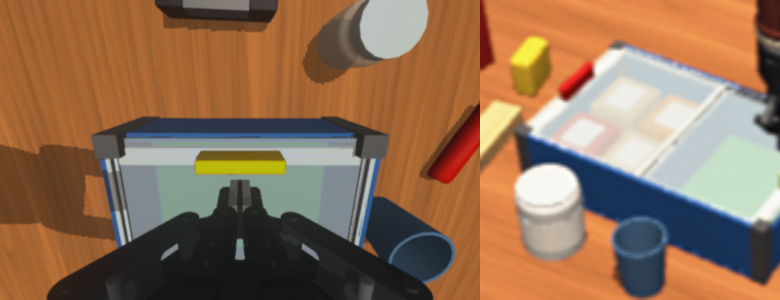

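```bash
python3 - <<'E' 2>/dev/null
from h import *
a=np.load('pics/push.npz');c=get_calibration('wrist');d=a['d'];K,T=c['intrinsics'],c['world_from_camera']
print(lips(a['im'],c))
for q in [(320,203),(320,212),(320,222),(320,235),(320,245),(320,255),(305,250),(300,250),(316,250),(325,250),(314,330)]:
    z=d[q[1],q[0]];P=T[:3,:3]@np.array([(q[0]-K[0,2])/K[0,0]*z,(q[1]-K[1,2])/K[1,1]*z,z])+T[:3,3];print(q,P.round(3))
E
```

```text
[('Y', array([0.0005, 0.1781]), array([0.068, 0.017], dtype=float32))]
(320, 203) [ 0.496 -0.043  0.097]
(320, 212) [ 0.496 -0.043  0.113]
(320, 222) [ 0.496 -0.048  0.117]
(320, 235) [ 0.495 -0.069  0.088]
(320, 245) [ 0.496 -0.052  0.138]
(320, 255) [ 0.496 -0.051  0.15 ]
(305, 250) [ 0.488 -0.056  0.135]
(300, 250) [ 0.485 -0.056  0.135]
(316, 250) [ 0.494 -0.052  0.143]
(325, 250) [ 0.498 -0.052  0.143]
(314, 330) [ 0.493 -0.072  0.173]
```

```bash
python3 - <<'E' 2>/dev/null
from h import *
c=get_calibration('wrist');K,T=c['intrinsics'],c['world_from_camera']
d=np.load('pics/push.npz')['d']
for u in (312,320,326):
  for v in range(228,252,3):
    z=d[v,u];P=T[:3,:3]@np.array([(u-K[0,2])/K[0,0]*z,(v-K[1,2])/K[1,1]*z,z])+T[:3,3];print((u,v),P.round(3),end=' ')
  print()
move_l(ch(0,.16,.2)); movep([.46,.02,.15],down(A)); move_l([.46,.02,.04],feed=.1,max_force=8)
print(move_l([.46,.02,-.03],feed=.02,max_force=6)); o=observe();print(o['eef_pos'],o['ft_force'],o['opening'],o['time_s'])
move_l([.46,.02,.06])
E
```

```text
(312, 228) [ 0.491 -0.051  0.117] (312, 231) [ 0.491 -0.053  0.116] (312, 234) [ 0.49  -0.068  0.088] (312, 237) [ 0.49  -0.07   0.088] (312, 240) [ 0.492 -0.052  0.132] (312, 243) [ 0.492 -0.052  0.136] (312, 246) [ 0.492 -0.052  0.138] (312, 249) [ 0.492 -0.052  0.142] 
(320, 228) [ 0.496 -0.052  0.117] (320, 231) [ 0.496 -0.054  0.116] (320, 234) [ 0.495 -0.068  0.089] (320, 237) [ 0.495 -0.07   0.089] (320, 240) [ 0.496 -0.052  0.132] (320, 243) [ 0.496 -0.052  0.135] (320, 246) [ 0.496 -0.052  0.139] (320, 249) [ 0.496 -0.052  0.141] 
(326, 228) [ 0.499 -0.052  0.116] (326, 231) [ 0.499 -0.053  0.117] (326, 234) [ 0.5   -0.068  0.088] (326, 237) [ 0.5   -0.071  0.087] (326, 240) [ 0.499 -0.052  0.132] (326, 243) [ 0.499 -0.052  0.134] (326, 246) [ 0.499 -0.052  0.138] (326, 249) [ 0.499 -0.052  0.142] 
True
[ 0.46003129  0.01998777 -0.02924278] [-0.56941643 -0.2498906   4.09191919] -0.00016580795576200707 24.1333
```

The fingertips really sit about 30 mm behind the reported TCP: bench contact came at z=-0.029, and depth shows the same. So the first push passed over the lip. From here I'll command z with a 30 mm offset.

```bash
cat >> h.py <<'E'
OFF=.030   # true fingertips are this far behind the reported TCP
def tip(p): return np.array(p)-[0,0,OFF]
E
python3 - <<'E' 2>/dev/null
from h import *
move_l(tip(ch(0,.228,.19))); movep(tip(ch(0,.228,.19)),down(A)); print(move_l(tip(ch(0,.228,.097)),feed=.1,max_force=8))
print(move_l(tip(ch(0,-.01,.097)),feed=.06,max_force=12))
o=observe();v=o['eef_pos'][:2]-C;print(v@ex,v@ey,o['ft_force'],o['time_s'])
y=v@ey; move_l(tip(ch(0,y+.015,.097))); move_l(tip(ch(0,y+.015,.2)))
movep(ch(-.02,.12,.34),down(A)); gripper_to(.085); hold(.2)
im,d,c=snap('wrist','open2'); print(lips(im,c))
E
```

```text
False
True
-0.0004165375936402286 0.03465627100540454 [1.08890092 2.49014244 2.09984815] 29.8917
[('Y', array([0.0004, 0.0199]), array([0.066, 0.013], dtype=float32)), ('R', array([-0.0003, -0.1739]), array([0.067, 0.01 ], dtype=float32))]
```

View pics/open2.png

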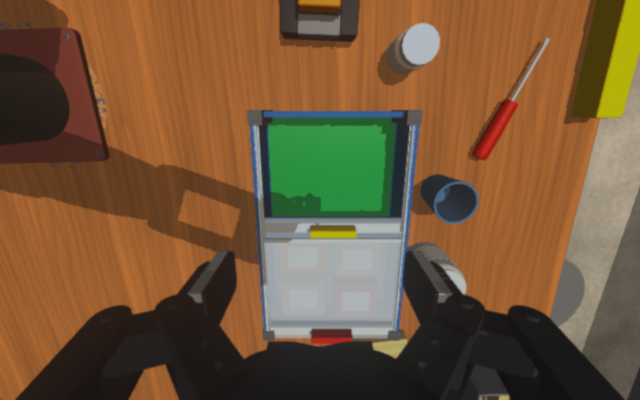

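The bay is open: the yellow lip at (333,232) is next to the right door's edge and the bare mat is at (325,168). The first pack is next, the docked one nearest the chest.

```bash
sed -i 's/C=np.array(\[.491,-.223\])/C=np.array([.491,-.221])/' h.py
cat >> h.py <<'E'
SL=[(.05,.146),(-.05,.146),(.05,.079),(-.05,.079)]
def st(t):
    o=observe(); print(t,'t',round(o['time_s'],1),'open',round(o['opening'],4),'F',o['ft_force'].round(1),'pos',o['eef_pos'].round(4)); return o
def pick(xy,yaw,zb,up=.17):
    """zb: height of the pack's underside; straight down, grip, straight up"""
    x,y=xy; gripper_to(.085); movep(tip([x,y,.17]),down(yaw)); 
    if move_l(tip([x,y,zb+.028]),feed=.12,max_force=10): st('HIT'); return False
    gripper_to(.03,90); st('grip'); move_l(tip([x,y,zb+.028+.02]),feed=.04); st('out')
    move_l(tip([x,y,up]),feed=.15); return st('up')['opening']>.05
def place(s):
    p=tip(ch(*s,.17)); move_l(p,feed=.22,rotation=down(A)); 
    if st('over')['opening']<.05: return False
    move_l(tip(ch(*s,.046)),feed=.12,max_force=15); print(move_l(tip(ch(*s,.026)),feed=.02,max_force=6)); st('down')
    gripper_to(.066); move_l(tip(ch(*s,.17)),feed=.2); return True
E
python3 - <<'E' 2>/dev/null
from h import *
if pick((.4811,.1345),-.062,.016): print(place(SL[0]))
movep(ch(-.02,.12,.34),down(A)); gripper_to(.085); hold(.2); im,d,c=snap('wrist','p1')
for r in packs(im,d,c,.05,.085,.072): v=r[1]-C; print((v@ex).round(4),(v@ey).round(4),r)
E
```

```text
grip t 35.8 open 0.0546 F [-1.8 -0.   5.7] pos [0.4815 0.1347 0.015 ]
out t 36.4 open 0.0548 F [ 0.2  0.6 -3.8] pos [0.4812 0.1345 0.0342]
up t 37.3 open 0.0542 F [-0.9  0.1 -3.8] pos [0.4802 0.1344 0.1389]
over t 38.4 open 0.0549 F [ 0.3 -0.5 -3.5] pos [ 0.5441 -0.0753  0.1395]
True
down t 40.2 open 0.055 F [-2.8 -0.3  5.9] pos [ 0.5439 -0.0762  0.0071]
True
0.0469 0.1445 (363.96, array([ 0.5414742 , -0.07769468], dtype=float32), np.float32(0.055864353), np.float32(0.060953755), np.float32(-0.024104806))
```

View pics/p1.png

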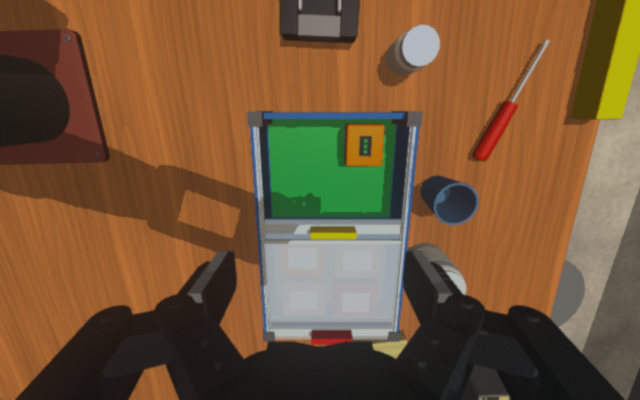

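The first pack stands upright at the mat's outer corner, at (365,145), and its well is empty. Next are the other two docked packs.

```bash
python3 - <<'E' 2>/dev/null
from h import *
ok=True
for xy,s in [((.4859,.2132),SL[1]),((.4907,.2920),SL[2])]:
    ok=ok and pick(xy,-.062,.016) and place(s); print(ok)
    if not ok: break
if ok:
    movep((.55,.30,.32),down(0)); hold(.2); im,d,c=snap('wrist','d1')
    for r in packs(im,d,c,.05,.075,.064): print(r)
E
```

```text
grip t 45.9 open 0.0548 F [-1.5 -0.1  6.3] pos [0.4863 0.2135 0.0151]
out t 46.5 open 0.0545 F [-0.8  0.5 -3.5] pos [0.4859 0.2132 0.0342]
up t 47.4 open 0.0547 F [-0.7  0.5 -3.3] pos [0.485  0.2129 0.1388]
over t 48.9 open 0.0545 F [-0.6  0.3 -4.2] pos [ 0.4446 -0.0731  0.1398]
True
down t 50.6 open 0.0547 F [1.1 0.1 4. ] pos [ 0.4461 -0.0742  0.0071]
True
grip t 55.0 open 0.0548 F [-1.1  0.6  5.5] pos [0.4912 0.2924 0.0151]
out t 55.7 open 0.055 F [-0.2  0.3 -3. ] pos [0.4906 0.292  0.0342]
up t 56.5 open 0.055 F [-0.4 -0.8 -3.4] pos [0.4899 0.2917 0.1388]
over t 58.7 open 0.0546 F [-0.8 -0.1 -3. ] pos [ 0.5429 -0.1424  0.14  ]
True
down t 60.4 open 0.055 F [-1.2 -0.2  4.8] pos [ 0.5423 -0.1432  0.0072]
True
(345.11054421768705, array([0.5896875 , 0.25079936], dtype=float32), np.float32(0.06414027), np.float32(0.05546114), np.float32(-1.155139))
```

Run:
```python
import cv2
im=cv2.imread('pics/d1.png'); cv2.imwrite('pics/d1c.png',cv2.resize(im[60:310,200:450],(700,700),interpolation=2)[:600])
```

```text
(no output)
```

View pics/d1c.png

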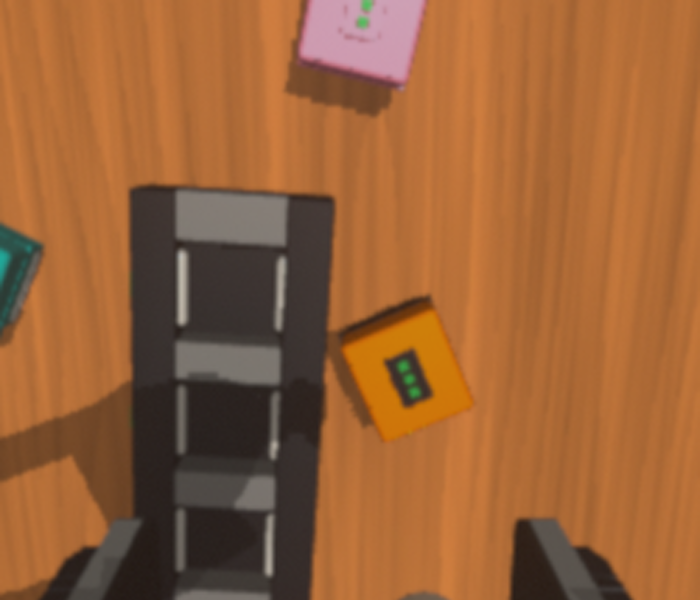

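All three wells are empty. Candidates: orange at crop (405,370) is pack_d; pink (360,40) and turquoise (5,280) are the look-alikes. pack_d has been knocked to (0.590, 0.251), next to the charger, so I'll grip it along its 62 mm side to keep the fingers clear.

```bash
python3 - <<'E' 2>/dev/null
from h import *
if pick((.5897,.2508),-1.155,0.):
    gripper_to; s=(-.052,.079)
    p=tip(ch(*s,.17)); move_l(p,feed=.2,rotation=down(A)); o=st('over')
    if o['opening']>.055:
        move_l(tip(ch(*s,.046)),feed=.12,max_force=15); print(move_l(tip(ch(*s,.026)),feed=.02,max_force=6)); st('down')
        gripper_to(.072); move_l(tip(ch(*s,.17)),feed=.2)
st('end'); movep(ch(-.02,.12,.34),down(A)); gripper_to(.085); hold(.2); im,d,c=snap('wrist','p4')
for r in packs(im,d,c,.05,.085,.072): v=r[1]-C; print((v@ex).round(4),(v@ey).round(4),r[2:])
print(lips(im,c))
E
```

```text
grip t 66.5 open 0.0607 F [0.3 0.1 5.9] pos [ 0.5909  0.2511 -0.0006]
out t 67.2 open 0.0612 F [-0.2  0.5 -4.5] pos [0.5896 0.2508 0.018 ]
up t 68.1 open 0.0604 F [-0.7  0.5 -3.8] pos [0.5888 0.2505 0.1386]
over t 70.4 open 0.0608 F [ 0.1  0.2 -3.1] pos [ 0.441  -0.1403  0.1399]
True
down t 71.6 open 0.0603 F [0.6 1.4 3.7] pos [ 0.44   -0.1401  0.0182]
end t 72.6 open 0.0721 F [ 0.6 -0.5 -0.5] pos [ 0.4398 -0.1402  0.1385]
-0.0521 0.0809 (np.float32(0.05953031), np.float32(0.05666636), np.float32(-0.024260134))
0.0469 0.1121 (np.float32(0.05603917), np.float32(0.12583406), np.float32(-0.0200637))
-0.0478 0.1443 (np.float32(0.05407577), np.float32(0.06095639), np.float32(-0.024392305))
[('Y', array([0.0002, 0.02  ]), array([0.066, 0.016], dtype=float32)), ('R', array([-0.0006, -0.1757]), array([0.067, 0.01 ], dtype=float32))]
```

View pics/p4.png

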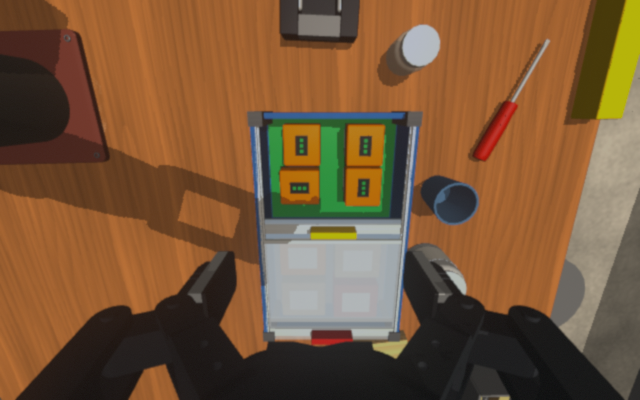

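Four packs are on the mat at (301,145), (365,145), (300,187) and (363,187). The last one touched down about 12 mm early, so I'll check that its top is level.

```bash
python3 - <<'E' 2>/dev/null
from h import *
c=get_calibration('wrist');d=np.load('pics/p4.npz')['d'];K,T=c['intrinsics'],c['world_from_camera']
for q in [(301,145),(365,145),(300,187),(363,187)]:
    o=[]
    for dx,dy in [(-13,-13),(13,-13),(-13,11),(13,11)]:
        u,v=q[0]+dx,q[1]+dy;z=d[v,u];P=T[:3,:3]@np.array([(u-K[0,2])/K[0,0]*z,(v-K[1,2])/K[1,1]*z,z])+T[:3,3];o.append(P[2].round(4))
    print(q,o)
E
```

```text
(301, 145) [np.float64(0.0726), np.float64(0.072), np.float64(0.0727), np.float64(0.0728)]
(365, 145) [np.float64(0.0728), np.float64(0.0722), np.float64(0.0711), np.float64(0.0728)]
(300, 187) [np.float64(0.0729), np.float64(0.0731), np.float64(0.0731), np.float64(0.0724)]
(363, 187) [np.float64(0.0729), np.float64(0.0738), np.float64(0.0714), np.float64(0.0724)]
```

All four tops are level at 72 mm, so the early contact was the pack slipping in the jaws and it stands fine. Now I'll shut the door.

```bash
python3 - <<'E' 2>/dev/null
from h import *
gripper_to(0,40)
movep(tip(ch(0,-.022,.19)),down(A)); print(move_l(tip(ch(0,-.022,.102)),feed=.06,max_force=5))
print(move_l(tip(ch(0,.18,.102)),feed=.06,max_force=12))
o=st('shut');v=o['eef_pos'][:2]-C;y=v@ey;print(y,'expect .159')
move_l(tip(ch(0,y-.012,.102)),feed=.05); move_l(tip(ch(0,y-.012,.2)))
movep(ch(-.02,.12,.34),down(A)); gripper_to(.085); hold(.2); im,d,c=snap('wrist','shut'); print(lips(im,c))
movep([.45,.2,.4],down(0)); gripper_to(.085); hold(.2); snap('scene','fs'); st('end')
E
```

```text
False
True
shut t 79.9 open -0.0 F [ 0.3 -2.5  1.9] pos [ 0.4949 -0.0626  0.0719]
0.15847217513727904 expect .159
[('Y', array([1.00e-04, 1.75e-01]), array([0.065, 0.009], dtype=float32)), ('R', array([-0.0004, -0.175 ]), array([0.067, 0.012], dtype=float32))]
end t 84.5 open 0.0854 F [ 0.3 -0.2 -0.1] pos [0.4501 0.1997 0.4   ]
```

View pics/shut.png

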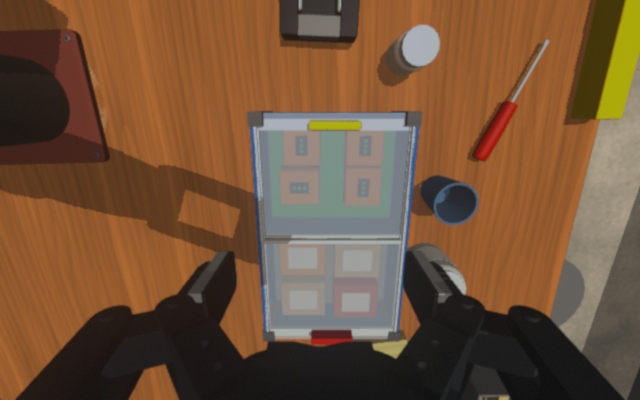

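View pics/fs.png

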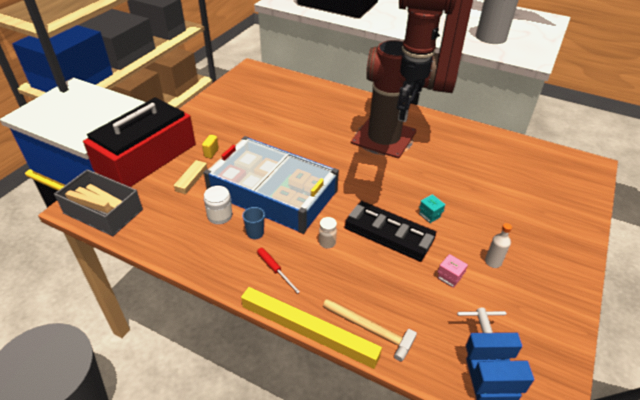

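Both doors are shut, with the lips at (334,125) and (331,337). All four packs are under the left door, the charger is empty, and the bystanders are where they were in the first picture.

```bash
python3 -c "
from plant import *
hold(.5); job_done(); print(observe()['time_s'])"
```

```text
the job is handed in; nothing more can be done
the job is handed in; nothing more can be done
```

The job is done and handed in at about 85 s of the 210 s allowed. I slid the left door fully open and moved all four orange packs (three docked, one loose) onto the green mat. I then slid the door fully shut again.

**Last checks:**
- **Packs:** before shutting, all four tops read level at 71–74 mm (72 expected), so they stand upright side by side and none is on another.
- **Doors:** both lips measure within 1 mm of their shut positions.
- **Charger and bystanders:** the charger is empty, and the bystanders look unmoved in the last scene picture. I compared them by eye, not by measurement.

**What didn't go to plan:**
- **First push missed:** the real fingertips sit about 30 mm behind the reported TCP, so the first door push passed over the lip without touching anything. I measured the offset by touching the bench and corrected for it from then on.
- **Loose pack knocked:** it was moved about 5 cm towards the charger during the run. I found it again and gripped it along its long side.
- **Grip slipped:** that same pack slid about 12 mm in the jaws on the way and touched down early, but it stands level.

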